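# Find the drive case that holds a disk and show it to the webcam

### The arm

A 6-joint arm with a two-finger parallel gripper is mounted at the origin on the work surface. World frame = base frame: x ahead of the robot, y to its left, z up, the work surface at z = 0. Lengths are in m, angles in rad, forces in N, time in s.
With the tool pointing down it reaches from about 0.35 to 0.925 m from the base axis. Payload 6.4 kg.
Tool frame: the origin (TCP) lies midway between the tips of the shut fingers; the grasp point (between the pads) lies 19 mm behind it; z points along the fingers, y is the line along which they close (so a half turn about z gives the same grasp; the last joint's range is limited). The gripper opens to 85 mm and grips with 20 to 120 N. Pads are 22 mm wide; open, the fingers measure 114 mm over their backs; the gripper's body (76 mm by 85 mm) begins 54 mm behind the grasp point. The pads swing forward as they close: fully open they stand 13 mm farther back than shut.
Start: joints at [-1.517, 0.245, 1.558, -0, 1.339, -0.174], TCP at [0.147, -0.633, 0.231] pointing down, gripper open.
Joint ranges: [-3.13, 3.13], [-1.02, 2.26], [0.13, 2.54], [-0.95, 4.09], [0.21, 2.88], [-2.74, 2.74]. Speed limits (rad/s): [2.57, 2.57, 3.14, 3.14, 3.14, 3.14].

### API

Orientations are given as a rotation vector (axis times angle).
In Python, from rig import arm gives the robot as it stands. The module is installed in compiled form; this text tells all that it offers.
- The arm moves only by the tool jog_arm, never from a script. Its argument "steps" is a list of rows, each an object with "slide": the shift along the tool's x, y, z in mm, a list of three; "yaw": the turn about the tool's z in rad; "claw": the finger opening in mm, from 0 to 85.4. In form: [{"slide": [x, y, z], "yaw": yaw, "claw": claw}, ...]. A call has 1 to 10 rows; each row shifts and turns the commanded pose from where the row before left it, along the tool's axes as they then stand; what a row does not reach is not made up. A row lasts 1/12 s, in which the tool goes at most 41.7 mm and 7.16 degrees, less where a joint would pass 70% of its speed; a pose out of reach is approached as far as the arm can. A call is refused whole if a number of a shift passes 41.7 or a number of a turn 0.125, either way. A call with a gripper value outside its range is refused whole. The fingers move at their own pace and stop on an object; "force" is the grip in N (left out, the last holds). Time passes only in rows, so rows that do not move let the fingers close. It gives the time, the measured TCP pose, the force, the opening and the grip force at its end, in the units of the state.
- arm.sense(): the state, without advancing time (a new reading comes with each control period).
- arm.camera(name): name is "scene" or "top" or "wrist"; returns a dict with "color" (420x560x3 uint8, red, green, blue), "fx", "fy", "cx", "cy" (pixels), "rvec" (rotation vector, rad) and "tvec" (3), from world to camera coordinates, as OpenCV has them. Camera axes: x right, y down, z forward; pixel columns grow to the right and rows downward; lengths in m; the calibration is good to about 2 mm. A picture is of the moment at which its call begins. There is no depth.
- arm.close_job(): hands the job in; it is judged then, once.
Trained networks look in the newest picture that a camera, given by its name, has taken for a name from the list of things; names that differ only in an ending like _2 or _b are one class to them, and where a whole thing is asked for, a point or a joint stands for the part that bears it (a point fixed in the world has none). Each returns a list of dicts, best first, with "score" (0 to 1); they miss things now and then, are a little off and sometimes report something else, mostly with a low value. They report only what shows in the picture. A call takes as long as a camera call. They do not tell look-alikes from the thing itself.
- arm.look_for(camera, label): "point" ([x, y, z] in m, in the coordinates of the camera as it stood for that picture, good to about 4 mm: the middle of the surface that is visible of it).
- arm.silhouettes(camera, label): "pixels" (420x560 bool, what is visible of it).
- arm.spot_point(camera, label): "point" ([x, y, z] in m, in the coordinates of the camera as it stood for that picture, good to about 4 mm: a listed point, or the origin of a listed thing).
The state is a dict: "time_s": time; "joint_pos": joint angles; "joint_vel": joint speeds; "joint_torque": joint torques, N m; "ee_pos": TCP position; "tool_rot": TCP orientation; "force": force on the tool from outside, world axes, zero at the start; "ft_torque": the same for the moment, N m; "grip_width": finger opening in m; "grip_force": force on a finger pad.
Only numpy, scipy, OpenCV 4.12 (cv2) and the standard library are available. Lean on these libraries where they do the work, as an engineer would, in place of code of your own. Each camera call takes 0.05 s, during which the arm holds its last target. There are 200 camera calls.

### The job

Two external drive cases that look alike stand in the two-bay stand, and only one of them still has its disk inside: lift each one clear of the stand in turn to feel which is the heavier, always setting one back upright and fully home in its own bay before lifting the other; the lighter one stays there. Finish while holding the heavier case up in front of the webcam, without letting go: upright and still, a broad side squarely to the lens and centred on it, the middle of the case about 15 cm from the lens. Do not knock a case over or touch the webcam, and leave the other things on the desk where they are.

Things in the scene. Friction and masses are not known exactly. Their poses are not given: they have to be found in the camera images.
- case_left: left external drive case: upright closed aluminium box with vent slots and black ends, 165 mm long (x) x 40 thick (y) x 125 tall (z). Origin under its centre. Starts in the left bay, along the stand's x. The two look alike; either may hold the disk: with it 0.67 to 0.83 kg, empty 0.24 to 0.32 kg; the inside may shift 1 to 2 mm. May be gripped firmly across its thickness, best mid-top from above
- case_right: right external drive case: upright closed aluminium box with vent slots and black ends, 165 mm long (x) x 40 thick (y) x 125 tall (z). Origin under its centre. Starts in the right bay, along the stand's x. The two look alike; either may hold the disk: with it 0.67 to 0.83 kg, empty 0.24 to 0.32 kg; the inside may shift 1 to 2 mm. May be gripped firmly across its thickness, best mid-top from above
- left_mid (a point): the centre of the left case's volume, 62.5 mm above the origin of its underside; axes as the case
- right_mid (a point): the centre of the right case's volume, 62.5 mm above the origin of its underside; axes as the case
- stand: fixed black two-bay stand, plate 200 (x) x 168 (y) x 12 mm. Origin under its centre. Bays along x at y = +50 mm (left) and -50 mm (right): guide fins 120 mm long rise 26 mm above the bay floor beside the case, 46 mm apart (3 mm play each side); end lips 8 mm high, 173 mm apart (4 mm play). 60 mm of open space between the two cases
- bay_left (a point): centre of the left bay's floor, on the stand, 12 mm above the desk; a case fully home has its origin here
- bay_right (a point): centre of the right bay's floor, on the stand, 12 mm above the desk; a case fully home has its origin here
- webcam: small black webcam, 94 mm wide x 32 mm high, on a steel post with a round foot of 90 mm diameter, fixed to the desk, 181 mm tall over all. Origin under the foot's centre, z up; it looks along its own -x
- lens (a point): front of the webcam's lens, 165 mm above the desk, 21 mm in front of the webcam's origin; axes as the webcam: it looks along its own -x (roughly towards the robot), y is to the side, z up
- mouse: black computer mouse, 108 x 60 x 35 mm, origin under its centre; bystander
- truss: model truss bridge of thin wooden sticks and blobs of putty, 370 mm (y) x 80 mm x 90 mm high, very light, origin under its centre; bystander
- keyboard: black keyboard, 440 mm (x) x 130 mm x 22 mm, origin under its centre; bystander
- stick_cup: white cup, 80 mm across, 95 mm high, sticks stand out of it to 160 mm, origin under its centre; bystander
- screwdriver: screwdriver, 160 mm long (x), about 25 mm thick, lying; bystander
- pocket_drive: flat black pocket drive, 110 x 76 x 13 mm, lying, origin under its centre; bystander, not one of the two cases
- putty: flat torn pack of putty, 85 x 64 x 8 mm, origin under its centre; bystander
Mind the look-alikes: they are no part of the job. What is shaped like the case_left but red is not meant.

How it is judged:
By the outcome, as a careful person would: the job done as asked, in the order asked, and still so for the second after the job is handed in, while the arm keeps its last pose, push and grip.
It also fails if it takes over 70 s, if anything falls off the work surface, if the arm or the gripper's body presses on something with over 40 N, if the wrist force passes 120 N, or if a joint passes its speed limit or range.

## Working session

There is one attempt and no reset: what is moved stays moved. The work goes in short steps, Python scripts to look and compute and a tool call to move; the robot and the scene stay as the last step left them, time stands still between calls to the robot, and variables do not carry over. Pictures are saved under pics/ and viewed, at most 10 in all, crops included, and the job is handed in when it is done.

Besides the shell and the picture viewer there is one more tool, called after "Emit:" in YAML: its name, and indented under it one key for each argument. jog_arm: Moves the arm, as the interface text tells. Its arguments: {"type":"object","properties":{"steps":{"type":"array","items":{"type":"object","properties":{"slide":{"type":"array","items":{"type":"number"}},"yaw":{"type":"number"},"claw":{"type":"number"}}}},"force":{"type":"number"}},"required":["steps"]}

```bash
mkdir -p pics; cat > h.py <<'E'
from rig import arm
import numpy as np, cv2
def w(cam,p):
    R=cv2.Rodrigues(np.array(cam['rvec'],float))[0]; return R.T@(np.array(p)-np.array(cam['tvec']).ravel())
def pix(cam,P):
    return cv2.projectPoints(np.array(P,float).reshape(-1,3),np.array(cam['rvec'],float),np.array(cam['tvec'],float),np.array([[cam['fx'],0,cam['cx']],[0,cam['fy'],cam['cy']],[0,0,1.]]),None)[0][:,0]
E
python3 - <<'E'
from h import *
np.set_printoptions(precision=4,suppress=True)
s=arm.sense();print(s)
ims=[]
for n in ['scene','top']:
    c=arm.camera(n);cv2.imwrite(f'pics/{n}0.png',c['color'][:,:,::-1])
    for l in ['left_mid','right_mid','stand','bay_left','bay_right','lens','webcam','case_left','truss','stick_cup','mouse','keyboard']:
        print(n,l,[(w(c,d['point']).round(3),round(d['score'],2)) for d in arm.spot_point(n,l)[:3]])
E
```

```text
{'time_s': 0.0, 'joint_pos': array([-1.5171,  0.2459,  1.559 , -0.    ,  1.3387, -0.174 ]), 'joint_vel': array([-0.0013,  0.0015,  0.0005,  0.0003, -0.0001,  0.0009]), 'joint_torque': array([  0.0013, -42.9504, -32.6127,  -0.0002,   0.0052,  -0.    ]), 'ee_pos': array([ 0.1467, -0.6326,  0.2301]), 'tool_rot': array([-3.1193, -0.3567, -0.0001]), 'force': array([-0.1275,  0.2611, -0.2424]), 'ft_torque': array([ 0.0154, -0.0174, -0.0676]), 'grip_force': 0.0, 'grip_width': 0.08529745323482875}
scene left_mid [(array([0.471, 0.264, 0.074]), 0.92), (array([0.248, 0.258, 0.061]), 0.71)]
scene right_mid [(array([0.493, 0.166, 0.075]), 0.74)]
scene stand [(array([0.481, 0.218, 0.002]), 0.88), (array([0.493, 0.17 , 0.075]), 0.53), (array([ 0.72 , -0.232,  0.165]), 0.2)]
scene bay_left [(array([0.472, 0.262, 0.013]), 0.65)]
scene bay_right [(array([0.493, 0.165, 0.008]), 0.59)]
scene lens [(array([ 0.718, -0.234,  0.165]), 0.86)]
scene webcam [(array([ 0.739, -0.232, -0.001]), 0.63)]
scene case_left [(array([0.467, 0.262, 0.014]), 0.9)]
scene truss [(array([0.768, 0.228, 0.002]), 0.89)]
scene s
[... 397 characters left out ...]
0.468, 0.262, 0.072]), 0.47)]
top bay_left [(array([0.467, 0.264, 0.015]), 0.57)]
top bay_right [(array([ 0.694, -0.026, -0.003]), 0.31)]
top lens [(array([ 0.719, -0.234,  0.17 ]), 0.89)]
top webcam [(array([ 0.743, -0.237, -0.001]), 0.92)]
top case_left [(array([0.253, 0.256, 0.002]), 0.9), (array([0.474, 0.261, 0.01 ]), 0.77)]
top truss [(array([0.468, 0.266, 0.011]), 0.73), (array([ 0.771,  0.227, -0.002]), 0.7), (array([ 0.405, -0.302,  0.   ]), 0.58)]
top stick_cup [(array([ 0.485, -0.497,  0.004]), 0.71)]
top mouse [(array([ 0.437, -0.087,  0.002]), 0.77), (array([0.47 , 0.264, 0.01 ]), 0.19), (array([0.768, 0.227, 0.001]), 0.16)]
top keyboard [(array([ 0.46 ,  0.587, -0.002]), 0.56)]
```

```bash
python3 - <<'E'
import cv2,numpy as np
for n in ['scene','top']:
    cv2.imwrite(f'pics/{n}0b.png',cv2.resize(cv2.imread(f'pics/{n}0.png'),(800,600),interpolation=cv2.INTER_CUBIC))
E
```

```text
(no output)
```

View pics/scene0b.png

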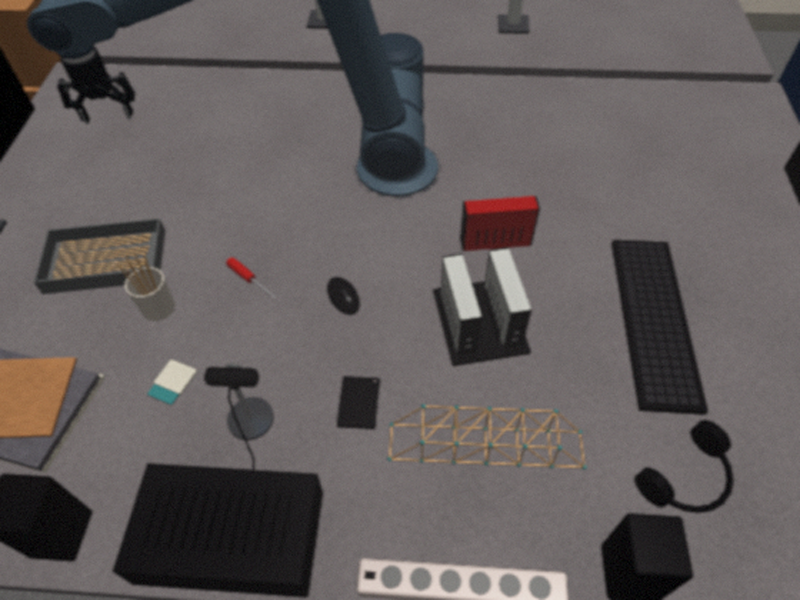

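View pics/top0b.png

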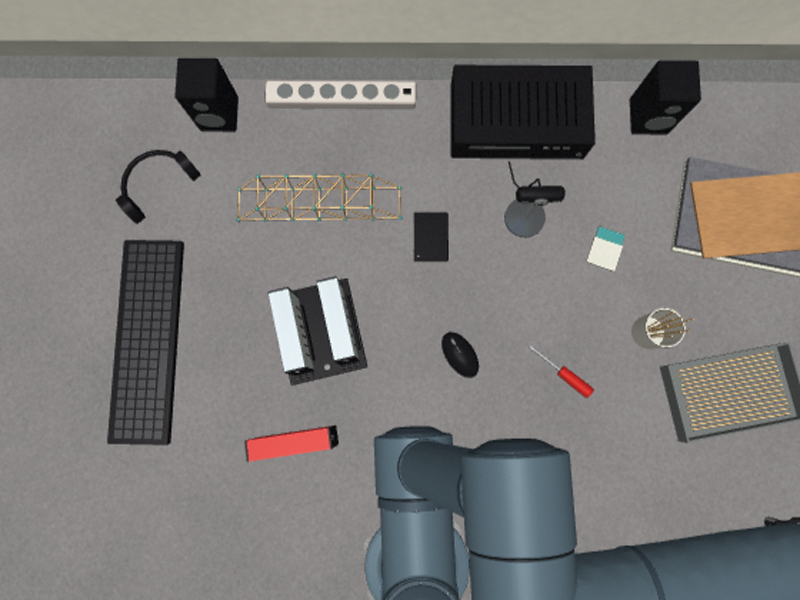

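Scene: the stand with two silver-topped cases is at about (320,330) in the top view, and the red look-alike is at (290,443). The webcam head is at (540,193), facing the robot. Next I measure the yaws.

```bash
cat >> h.py <<'E'
def plane(cam,uv,z):
    R=cv2.Rodrigues(np.array(cam['rvec'],float))[0]; t=np.array(cam['tvec'],float).ravel(); C=-R.T@t
    uv=np.array(uv,float).reshape(-1,2); d=np.c_[(uv[:,0]-cam['cx'])/cam['fx'],(uv[:,1]-cam['cy'])/cam['fy'],np.ones(len(uv))]@R
    return C+d*((z-C[2])/d[:,2])[:,None]
def rect(cam,mask,z):
    v,u=np.nonzero(mask); P=plane(cam,np.c_[u,v],z)[:,:2]
    (c,s,a)=cv2.minAreaRect((P*1000).astype(np.float32)); 
    return np.round(c,1),np.round(s,1),round(a,1)
E
python3 - <<'E'
from h import *
c=arm.camera('top'); im=c['color'].astype(int)
print(c['tvec'],c['fx'])
br=((im.min(2)>185)).astype(np.uint8); br[:185]=0; br[275:]=0; br[:,:170]=0; br[:,260:]=0
n,l,st,ce=cv2.connectedComponentsWithStats(br)
for i in range(1,n):
    if st[i,4]>100: print(st[i],rect(c,l==i,0.137))
for d in arm.silhouettes('top','webcam')[:2]:
    m=d['pixels'].copy(); print(d['score'],m.sum()); v,u=np.nonzero(m); print(u.min(),u.max(),v.min(),v.max())
s=arm.camera('scene')
for nm,cc in (('top',c),('scene',s)):
  print(nm,cc['tvec'])
E
```

```text
[0.04057754 0.54477879 1.30743246] 445.84276376187483
[222 195  26  57 759] (array([493.4, 166.1]), array([155.5,  38.7]), 14.2)
[188 203  25  57 772] (array([470.7, 262.1]), array([155.5,  39.4]), 14.0)
0.59 1002
353 395 125 165
top [0.04057754 0.54477879 1.30743246]
scene [-0.00973632 -0.34666712  1.67517196]
```

Emit:
jog_arm:
  steps:
    - {"slide": [30,-25,-10]}
    - {"slide": [30,-25,-10]}
    - {"slide": [30,-25,-10]}
    - {"slide": [30,-25,-10]}
    - {"slide": [30,-25,0]}
    - {"slide": [30,-25,0]}
    - {"slide": [10,-38,0]}
    - {"slide": [10,-38,0]}
    - {"slide": [0,-40,0]}
    - {"slide": [0,-40,0]}

```text
invalid input at $.steps[0]: expected keys slide, yaw, claw
```

Emit:
jog_arm:
  steps:
    - {"slide": [24,-32,-5],"yaw": -0.018,"claw": 85}
    - {"slide": [24,-32,-5],"yaw": 0,"claw": 85}
    - {"slide": [24,-32,-5],"yaw": 0,"claw": 85}
    - {"slide": [24,-32,-5],"yaw": 0,"claw": 85}
    - {"slide": [24,-32,-5],"yaw": 0,"claw": 85}
    - {"slide": [24,-32,-5],"yaw": 0,"claw": 85}
    - {"slide": [24,-32,-5],"yaw": 0,"claw": 85}
    - {"slide": [24,-32,-5],"yaw": 0,"claw": 85}
    - {"slide": [24,-32,0],"yaw": 0,"claw": 85}
    - {"slide": [24,-32,0],"yaw": 0,"claw": 85}

```text
time_s: 2.28
ee_pos: [0.3028, -0.2631, 0.2719]
tool_rot: [3.117, 0.384, 0.001]
force: [0.7, -0.0, 0.6]
grip_width: 0.085
grip_force: 0.0
```

Emit:
jog_arm:
  steps:
    - {"slide": [24,-32,0],"yaw": 0,"claw": 85}
    - {"slide": [24,-32,0],"yaw": 0,"claw": 85}
    - {"slide": [24,-32,0],"yaw": 0,"claw": 85}
    - {"slide": [24,-32,0],"yaw": 0,"claw": 85}
    - {"slide": [24,-32,0],"yaw": 0,"claw": 85}
    - {"slide": [24,-32,0],"yaw": 0,"claw": 85}
    - {"slide": [24,-32,0],"yaw": 0,"claw": 85}
    - {"slide": [24,-32,0],"yaw": 0,"claw": 85}
    - {"slide": [24,-32,0],"yaw": 0,"claw": 85}
    - {"slide": [24,-32,0],"yaw": 0,"claw": 85}

```text
time_s: 3.12
ee_pos: [0.4577, 0.1063, 0.2716]
tool_rot: [3.117, 0.386, 0.002]
force: [1.0, -0.7, 0.4]
grip_width: 0.085
grip_force: 0.0
```

```bash
cat >> h.py <<'E'
from scipy.spatial.transform import Rotation as Ro
def delta(target,yaw):
    s=arm.sense(); R=Ro.from_rotvec(s['tool_rot']).as_matrix()
    cy=np.arctan2(R[1,0],R[0,0])
    print('t',round(s['time_s'],2),'ee',s['ee_pos'].round(4),'yaw',cy.round(4),'q',np.round(s['joint_pos'],2),'F',s['force'].round(2),'grip',round(s['grip_width'],4),round(s['grip_force'],1))
    print('slide mm',(1000*R.T@(np.array(target)-s['ee_pos'])).round(1),'tool yaw',round(-(yaw-cy),4))
E
python3 - <<'E'
from h import *
delta([.493,.166,.095],.246)
c=arm.camera('wrist');cv2.imwrite('pics/w1.png',c['color'][:,:,::-1])
for l in ['right_mid','left_mid','bay_right','bay_left']: print(l,[(w(c,d['point']).round(3),round(d['score'],2)) for d in arm.spot_point('wrist',l)[:3]])
m=(c['color'].min(2)>185).astype(np.uint8)
n,l,st,ce=cv2.connectedComponentsWithStats(m)
for i in range(1,n):
    if st[i,4]>300: print(st[i],rect(c,l==i,0.137))
E
```

```text
t 3.12 ee [0.4577 0.1063 0.2716] yaw 0.2465 q [-0.01 -0.23  1.96 -0.    1.41  1.31] F [ 1.   -0.65  0.39] grip 0.085 0.0
slide mm [ 48.6 -49.3 176.7] tool yaw 0.0005
right_mid []
left_mid [(array([0.469, 0.258, 0.071]), 0.93), (array([0.249, 0.254, 0.06 ]), 0.75), (array([ 0.483,  0.213, -0.003]), 0.57)]
bay_right []
bay_left [(array([0.468, 0.265, 0.014]), 0.78)]
[   49    25    82   207 10789] (array([468.7, 262.7]), array([157. ,  40.5]), 13.9)
[  186    27    62   207 10711] (array([491.3, 166.5]), array([157.5,  40.4]), 13.9)
```

View pics/w1.png

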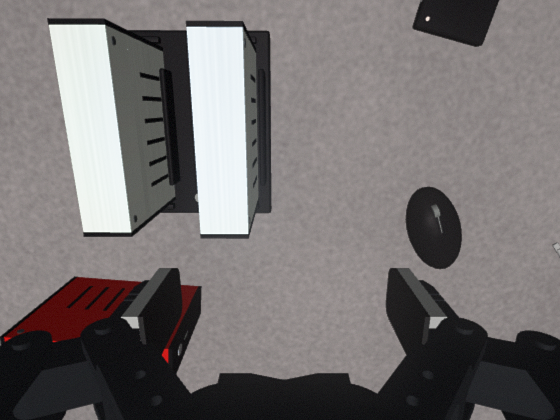

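The wrist view shows both cases upright: the left top face around (95,130) and the right around (222,130), with the red box at (100,315) outside the stand. I'll move over the right case, then down.

Emit:
jog_arm:
  steps:
    - {"slide": [24,-25,0],"yaw": 0,"claw": 85}
    - {"slide": [24,-25,0],"yaw": 0,"claw": 85}
    - {"slide": [0,0,30],"yaw": 0,"claw": 85}
    - {"slide": [0,0,30],"yaw": 0,"claw": 85}
    - {"slide": [0,0,30],"yaw": 0,"claw": 85}
    - {"slide": [0,0,20],"yaw": 0,"claw": 85}
    - {"slide": [0,0,0],"yaw": 0,"claw": 85}

```text
time_s: 3.95
ee_pos: [0.4884, 0.1622, 0.1565]
tool_rot: [3.118, 0.381, -0.015]
force: [0.1, 0.3, -0.5]
grip_width: 0.0849
grip_force: 0.0
```

```bash
python3 - <<'E'
from h import *
delta([.492,.1665,.095],.244)
E
```

```text
t 3.95 ee [0.4884 0.1622 0.1565] yaw 0.243 q [ 0.1   0.02  1.96 -0.    1.18  1.43] F [ 0.07  0.3  -0.54] grip 0.0849 0.0
slide mm [ 5.1 -3.2 61.5] tool yaw -0.001
```

Emit:
jog_arm:
  steps:
    - {"slide": [5,-3,10],"yaw": 0,"claw": 85}
    - {"slide": [0,0,20],"yaw": 0,"claw": 85}
    - {"slide": [0,0,20],"yaw": 0,"claw": 85}
    - {"slide": [0,0,11],"yaw": 0,"claw": 85}
    - {"slide": [0,0,0],"yaw": 0,"claw": 85}
    - {"slide": [0,0,0],"yaw": 0,"claw": 85}

```text
time_s: 4.45
ee_pos: [0.4963, 0.1678, 0.1012]
tool_rot: [3.118, 0.383, 0.001]
force: [-0.7, 0.1, -0.0]
grip_width: 0.0852
grip_force: 0.0
```

```bash
python3 - <<'E'
from h import *
delta([.492,.1665,.095],.244)
E
```

```text
t 4.45 ee [0.4963 0.1678 0.1012] yaw 0.2447 q [ 0.11  0.11  1.97 -0.    1.06  1.44] F [-0.73  0.11 -0.04] grip 0.0852 0.0
slide mm [-4.5  0.2  6.2] tool yaw 0.0007
```

Emit:
jog_arm:
  force: 80
  steps:
    - {"slide": [-4,0,6],"yaw": 0,"claw": 85}
    - {"slide": [0,0,0],"yaw": 0,"claw": 60}
    - {"slide": [0,0,0],"yaw": 0,"claw": 45}
    - {"slide": [0,0,0],"yaw": 0,"claw": 30}
    - {"slide": [0,0,0],"yaw": 0,"claw": 30}
    - {"slide": [0,0,0],"yaw": 0,"claw": 30}
    - {"slide": [0,0,0],"yaw": 0,"claw": 30}
    - {"slide": [0,0,0],"yaw": 0,"claw": 30}

```text
time_s: 5.12
ee_pos: [0.4926, 0.1674, 0.0951]
tool_rot: [3.118, 0.385, 0.002]
force: [-0.0, -1.8, 4.6]
grip_width: 0.039
grip_force: 81.0
```

Gripped. Lifting 70 mm.

Emit:
jog_arm:
  steps:
    - {"slide": [0,0,-5],"yaw": 0,"claw": 30}
    - {"slide": [0,0,-10],"yaw": 0,"claw": 30}
    - {"slide": [0,0,-15],"yaw": 0,"claw": 30}
    - {"slide": [0,0,-15],"yaw": 0,"claw": 30}
    - {"slide": [0,0,-15],"yaw": 0,"claw": 30}
    - {"slide": [0,0,-10],"yaw": 0,"claw": 30}
    - {"slide": [0,0,0],"yaw": 0,"claw": 30}
    - {"slide": [0,0,0],"yaw": 0,"claw": 30}
    - {"slide": [0,0,0],"yaw": 0,"claw": 30}
    - {"slide": [0,0,0],"yaw": 0,"claw": 30}

```text
time_s: 5.95
ee_pos: [0.491, 0.1673, 0.163]
tool_rot: [-3.118, -0.385, 0.004]
force: [0.2, -0.4, -2.9]
grip_width: 0.0395
grip_force: 80.5
```

Emit:
jog_arm:
  steps:
    - {"slide": [0,0,0],"yaw": 0,"claw": 30}
    - {"slide": [0,0,0],"yaw": 0,"claw": 30}
    - {"slide": [0,0,0],"yaw": 0,"claw": 30}

```text
time_s: 6.2
ee_pos: [0.4917, 0.1673, 0.1638]
tool_rot: [-3.118, -0.385, 0.001]
force: [0.1, -0.5, -2.9]
grip_width: 0.0393
grip_force: 80.5
```

```bash
python3 - <<'E'
from h import *
delta([.4926,.1674,.095],.2455)
c=arm.camera('top');t=c['color']
c=arm.camera('wrist'); cv2.imwrite('pics/w2.png',c['color'][:,:,::-1]);print(arm.sense()['force'],arm.sense()['ft_torque'])
E
```

```text
t 6.2 ee [0.4917 0.1673 0.1638] yaw 0.2458 q [0.11 0.01 1.94 0.   1.19 1.43] F [ 0.09 -0.5  -2.9 ] grip 0.0393 80.5
slide mm [ 1.   0.2 68.8] tool yaw 0.0003
[ 0.18877993 -0.75139071 -1.96867751] [ 0.01630526 -0.04220247  0.03478456]
```

View pics/w2.png

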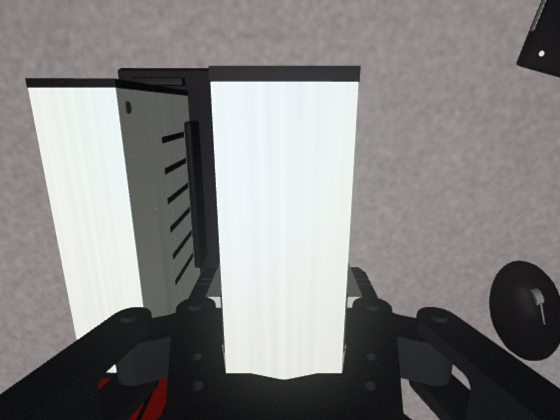

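The case is up, held level and clear of the stand, and feels about 2.5–2.9 N, so this is the empty one. Setting it back.

Emit:
jog_arm:
  steps:
    - {"slide": [0,0,10],"yaw": 0,"claw": 30}
    - {"slide": [0,0,15],"yaw": 0,"claw": 30}
    - {"slide": [0,0,15],"yaw": 0,"claw": 30}
    - {"slide": [0,0,12],"yaw": 0,"claw": 30}
    - {"slide": [0,0,8],"yaw": 0,"claw": 30}
    - {"slide": [0,0,5],"yaw": 0,"claw": 30}
    - {"slide": [0,0,3],"yaw": 0,"claw": 30}
    - {"slide": [0,0,1],"yaw": 0,"claw": 30}
    - {"slide": [0,0,0],"yaw": 0,"claw": 30}
    - {"slide": [0,0,0],"yaw": 0,"claw": 30}

```text
time_s: 7.13
ee_pos: [0.4925, 0.1675, 0.096]
tool_rot: [-3.118, -0.385, -0.002]
force: [-0.0, -0.7, -2.6]
grip_width: 0.039
grip_force: 80.8
```

```bash
python3 - <<'E'
from h import *
delta([.4926,.1674,.095],.2455)
E
```

```text
t 7.13 ee [0.4925 0.1675 0.096 ] yaw 0.2458 q [0.11 0.11 1.98 0.   1.05 1.43] F [-0.03 -0.68 -2.59] grip 0.039 80.8
slide mm [0.1 0.1 1. ] tool yaw 0.0003
```

Emit:
jog_arm:
  steps:
    - {"slide": [0,0,1],"yaw": 0,"claw": 30}
    - {"slide": [0,0,0.5],"yaw": 0,"claw": 30}
    - {"slide": [0,0,0],"yaw": 0,"claw": 30}
    - {"slide": [0,0,0],"yaw": 0,"claw": 30}

```text
time_s: 7.47
ee_pos: [0.4927, 0.1675, 0.0951]
tool_rot: [3.118, 0.385, 0.003]
force: [-1.7, -0.4, 6.2]
grip_width: 0.0392
grip_force: 81.4
```

Bottomed out with a 6 N upward reaction. Release, rise, and cross to the left case.

Emit:
jog_arm:
  steps:
    - {"slide": [0,0,0],"yaw": 0,"claw": 50}
    - {"slide": [0,0,0],"yaw": 0,"claw": 70}
    - {"slide": [0,0,0],"yaw": 0,"claw": 85}
    - {"slide": [0,0,0],"yaw": 0,"claw": 85}
    - {"slide": [0,0,0],"yaw": 0,"claw": 85}
    - {"slide": [0,0,-10],"yaw": 0,"claw": 85}
    - {"slide": [0,0,-25],"yaw": 0,"claw": 85}
    - {"slide": [0,0,-30],"yaw": 0,"claw": 85}
    - {"slide": [0,0,-30],"yaw": 0,"claw": 85}
    - {"slide": [0,0,-10],"yaw": 0,"claw": 85}

```text
time_s: 8.3
ee_pos: [0.4945, 0.1677, 0.2045]
tool_rot: [3.118, 0.385, 0.014]
force: [0.6, -1.3, 1.1]
grip_width: 0.0848
grip_force: 0.0
```

Emit:
jog_arm:
  steps:
    - {"slide": [-15,-33,-10],"yaw": 0,"claw": 85}
    - {"slide": [-15,-33,-10],"yaw": 0,"claw": 85}
    - {"slide": [-15,-33,-10],"yaw": 0,"claw": 85}
    - {"slide": [0,0,0],"yaw": 0,"claw": 85}
    - {"slide": [0,0,0],"yaw": 0,"claw": 85}

```text
time_s: 8.72
ee_pos: [0.4235, 0.2536, 0.2295]
tool_rot: [-3.117, -0.39, -0.002]
force: [1.0, -1.5, -0.6]
grip_width: 0.0848
grip_force: 0.0
```

```bash
python3 - <<'E'
from h import *
delta([.4695,.2625,.095],.244)
c=arm.camera('wrist');cv2.imwrite('pics/w3.png',c['color'][:,:,::-1])
m=(c['color'].min(2)>185).astype(np.uint8)
n,l,st,ce=cv2.connectedComponentsWithStats(m)
for i in range(1,n):
    if st[i,4]>300: print(st[i],rect(c,l==i,0.137))
c=arm.camera('top'); m=((c['color'].min(2)>185)).astype(np.uint8); m[:185]=0; m[275:]=0; m[:,:170]=0; m[:,260:]=0
n,l,st,ce=cv2.connectedComponentsWithStats(m)
for i in range(1,n):
    if st[i,4]>100: print(st[i],rect(c,l==i,0.137))
E
```

```text
t 8.72 ee [0.4235 0.2536 0.2295] yaw 0.2489 q [ 0.31 -0.13  1.95 -0.    1.32  1.63] F [ 1.01 -1.51 -0.59] grip 0.0848 0.0
slide mm [ 46.6   2.7 134.5] tool yaw 0.0049
[  256    14    67   242 14648] (array([468.8, 262.1]), array([157.8,  40.6]), 14.1)
[  395    16    91   241 14580] (array([492.2, 166.1]), array([157.5,  40.3]), 14.0)
[222 195  25  57 758] (array([493.8, 166.4]), array([155.4,  39. ]), 14.0)
```

View pics/w3.png

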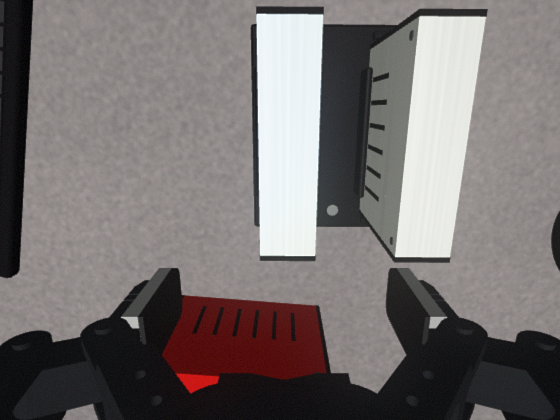

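The right case is back home: its top face around (440,135) is aligned, with the same pose and height as before. The left case is at (290,135). I'll grasp the left one.

Emit:
jog_arm:
  steps:
    - {"slide": [23,1,0],"yaw": 0.004,"claw": 85}
    - {"slide": [23,2,0],"yaw": 0,"claw": 85}
    - {"slide": [0,0,25],"yaw": 0,"claw": 85}
    - {"slide": [0,0,30],"yaw": 0,"claw": 85}
    - {"slide": [0,0,20],"yaw": 0,"claw": 85}
    - {"slide": [0,0,0],"yaw": 0,"claw": 85}
    - {"slide": [0,0,0],"yaw": 0,"claw": 85}

```text
time_s: 9.4
ee_pos: [0.4692, 0.2594, 0.1524]
tool_rot: [3.118, 0.376, -0.006]
force: [-0.5, 0.8, 0.1]
grip_width: 0.0851
grip_force: 0.0
```

```bash
python3 - <<'E'
from h import *
delta([.469,.2623,.095],.2455)
E
```

```text
t 9.4 ee [0.4692 0.2594 0.1524] yaw 0.24 q [ 0.29  0.07  1.91 -0.    1.17  1.62] F [-0.46  0.79  0.14] grip 0.0851 0.0
slide mm [ 0.7 -2.9 57.4] tool yaw -0.0055
```

Emit:
jog_arm:
  force: 80
  steps:
    - {"slide": [0,-2,7],"yaw": -0.004,"claw": 85}
    - {"slide": [0,0,20],"yaw": 0,"claw": 85}
    - {"slide": [0,0,20],"yaw": 0,"claw": 85}
    - {"slide": [0,0,10],"yaw": 0,"claw": 85}
    - {"slide": [0,0,0],"yaw": 0,"claw": 85}
    - {"slide": [0,0,0],"yaw": 0,"claw": 70}
    - {"slide": [0,0,0],"yaw": 0,"claw": 60}

```text
time_s: 9.98
ee_pos: [0.4703, 0.263, 0.0984]
tool_rot: [-3.117, -0.385, -0.004]
force: [-0.5, 0.6, -0.2]
grip_width: 0.0634
grip_force: 0.0
```

Emit:
jog_arm:
  force: 80
  steps:
    - {"slide": [0,0,0],"yaw": 0,"claw": 45}
    - {"slide": [0,0,0],"yaw": 0,"claw": 30}
    - {"slide": [0,0,0],"yaw": 0,"claw": 30}
    - {"slide": [0,0,0],"yaw": 0,"claw": 30}
    - {"slide": [0,0,0],"yaw": 0,"claw": 30}
    - {"slide": [0,0,0],"yaw": 0,"claw": 30}

```text
time_s: 10.48
ee_pos: [0.4702, 0.2627, 0.0984]
tool_rot: [-3.118, -0.385, -0.004]
force: [-0.0, -2.2, 5.9]
grip_width: 0.0393
grip_force: 82.1
```

```bash
python3 - <<'E'
from h import *
delta([.469,.2623,.095],.2455)
E
```

```text
t 10.48 ee [0.4702 0.2627 0.0984] yaw 0.2459 q [ 0.3   0.15  1.93 -0.    1.06  1.62] F [-0.01 -2.16  5.95] grip 0.0393 82.1
slide mm [-1.3  0.1  3.3] tool yaw 0.0004
```

Emit:
jog_arm:
  force: 100
  steps:
    - {"slide": [0,0,-5],"yaw": 0,"claw": 30}
    - {"slide": [0,0,-10],"yaw": 0,"claw": 30}
    - {"slide": [0,0,-15],"yaw": 0,"claw": 30}
    - {"slide": [0,0,-15],"yaw": 0,"claw": 30}
    - {"slide": [0,0,-15],"yaw": 0,"claw": 30}
    - {"slide": [0,0,-10],"yaw": 0,"claw": 30}
    - {"slide": [0,0,0],"yaw": 0,"claw": 30}
    - {"slide": [0,0,0],"yaw": 0,"claw": 30}
    - {"slide": [0,0,0],"yaw": 0,"claw": 30}
    - {"slide": [0,0,0],"yaw": 0,"claw": 30}

```text
time_s: 11.32
ee_pos: [0.468, 0.2623, 0.1652]
tool_rot: [3.117, 0.385, -0.005]
force: [0.9, 0.4, -7.2]
grip_width: 0.039
grip_force: 101.6
```

```bash
python3 - <<'E'
from h import *
# grasp z above case origin: TCP at .0984 with case bottom at .012 -> case mid = TCP z - .0239
delta([.570,-.234,.189],np.pi/2)
s=arm.sense();print(s['ft_torque'])
print('case mid at grasp rel TCP in xy', )
E
```

```text
t 11.32 ee [0.468  0.2623 0.1652] yaw 0.2458 q [0.3  0.05 1.9  0.   1.19 1.62] F [ 0.91  0.37 -7.24] grip 0.039 101.6
slide mm [-21.9 506.2 -23.6] tool yaw -1.325
[-0.00078112 -0.03996967  0.0105589 ]
case mid at grasp rel TCP in xy
```

7.2–8 N means about 0.74 kg, so the left case is the heavy one. I'll raise it above everything and carry it towards the webcam, stopping once for a look.

Emit:
jog_arm:
  steps:
    - {"slide": [0,0,-15],"yaw": 0,"claw": 30}
    - {"slide": [0,0,-25],"yaw": 0,"claw": 30}
    - {"slide": [0,0,-25],"yaw": 0,"claw": 30}
    - {"slide": [0,0,-25],"yaw": 0,"claw": 30}
    - {"slide": [0,0,-10],"yaw": 0,"claw": 30}
    - {"slide": [-5,10,0],"yaw": 0,"claw": 30}
    - {"slide": [-8,20,0],"yaw": 0,"claw": 30}
    - {"slide": [-12,30,0],"yaw": 0,"claw": 30}
    - {"slide": [-12,30,0],"yaw": 0,"claw": 30}
    - {"slide": [-12,30,0],"yaw": 0,"claw": 30}

```text
time_s: 12.15
ee_pos: [0.4488, 0.1326, 0.2638]
tool_rot: [3.117, 0.387, -0.007]
force: [1.5, -0.8, -7.9]
grip_width: 0.039
grip_force: 103.0
```

Emit:
jog_arm:
  steps:
    - {"slide": [-12,30,0],"yaw": 0,"claw": 30}
    - {"slide": [-12,30,0],"yaw": 0,"claw": 30}
    - {"slide": [-12,30,0],"yaw": 0,"claw": 30}
    - {"slide": [-12,30,0],"yaw": 0,"claw": 30}
    - {"slide": [-12,30,0],"yaw": 0,"claw": 30}
    - {"slide": [-12,30,0],"yaw": 0,"claw": 30}
    - {"slide": [-8,20,0],"yaw": 0,"claw": 30}
    - {"slide": [-3,10,0],"yaw": 0,"claw": 30}
    - {"slide": [0,0,0],"yaw": 0,"claw": 30}
    - {"slide": [0,0,0],"yaw": 0,"claw": 30}

```text
time_s: 12.98
ee_pos: [0.4205, -0.0893, 0.2652]
tool_rot: [-3.116, -0.383, 0.003]
force: [-0.2, 1.0, -6.7]
grip_width: 0.0389
grip_force: 104.4
```

```bash
python3 - <<'E'
from h import *
delta([.570,-.234,.189],np.pi/2)
for n in ['wrist','scene','top']:
    c=arm.camera(n); cv2.imwrite(f'pics/{n}4.png',c['color'][:,:,::-1])
    for l in ['lens','webcam']: print(n,l,[(w(c,d['point']).round(3),round(d['score'],2)) for d in arm.spot_point(n,l)[:2]])
    if n=='top':
        x0,x1,y0,y1=335,415,110,180
    elif n=='scene': x0,x1,y0,y1=130,210,240,320
    else: continue
    cr=c['color'][y0:y1,x0:x1,::-1]; cv2.imwrite(f'pics/{n}4c.png',cv2.resize(cr,(400,400)))
    a=cv2.imread('pics/scene4c.png') 
a=np.hstack([cv2.imread('pics/scene4c.png'),cv2.imread('pics/top4c.png')]); cv2.imwrite('pics/cam4.png',a)
E
```

```text
t 12.98 ee [ 0.4205 -0.0893  0.2652] yaw 0.2446 q [-0.47 -0.33  2.05  0.    1.42  0.85] F [-0.21  0.97 -6.73] grip 0.0389 104.4
slide mm [110.2 176.8  75.5] tool yaw -1.3262
wrist lens []
wrist webcam []
scene lens [(array([ 0.72 , -0.233,  0.167]), 0.68)]
scene webcam [(array([ 0.741, -0.232, -0.001]), 0.72)]
top lens [(array([ 0.723, -0.235,  0.172]), 0.64)]
top webcam [(array([ 0.745, -0.238,  0.001]), 0.86), (array([ 0.486, -0.493,  0.003]), 0.5)]
```

View pics/cam4.png

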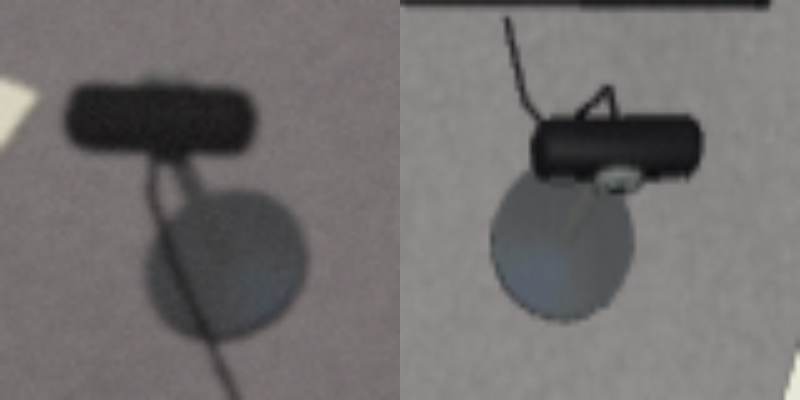

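View pics/wrist4.png

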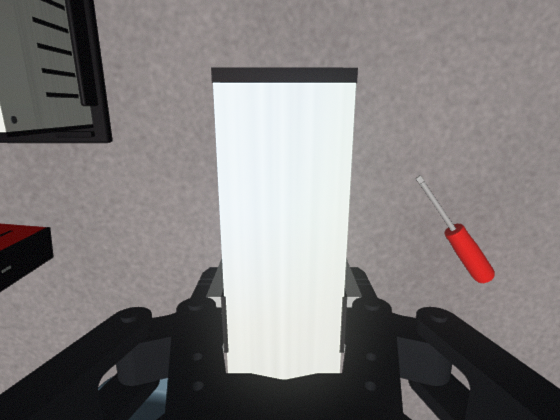

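The wrist view shows the case held square at (285,230). The crops show the webcam bar nearly parallel to y. I'll measure its angle from the dark bar pixels.

```bash
python3 - <<'E'
from h import *
for n,(x0,x1,y0,y1) in {'top':(345,410,125,150),'scene':(138,186,253,275)}.items():
    c=arm.camera(n); g=cv2.resize(c['color'].max(2),None,fx=4,fy=4,interpolation=cv2.INTER_CUBIC)
    m=np.zeros(g.shape,np.uint8); sl=np.s_[4*y0:4*y1,4*x0:4*x1]; m[sl]=(g[sl]<62)
    m=cv2.morphologyEx(m,cv2.MORPH_OPEN,np.ones((25,25)))
    k,l,st,_=cv2.connectedComponentsWithStats(m); i=1+st[1:,4].argmax(); v,u=np.nonzero(l==i)
    P=plane(c,np.c_[u,v]/4.-.375,.168)[:,:2]; ev,E=np.linalg.eigh(np.cov(P.T)); a=E[:,1]*np.sign(E[1,1])
    print(n,st[i]/4,P.mean(0).round(4),rect(c,np.zeros((2,2)),0) if 0 else cv2.minAreaRect((P*1000).astype(np.float32)),'yaw deg',np.degrees(np.arctan2(-a[0],a[1])).round(2))
E
```

```text
top [ 361.75  130.25   33.     11.   1307.25] [ 0.7415 -0.2339] ((741.2681274414062, -233.83828735351562), (31.097455978393555, 92.94242095947266), 1.4084991216659546) yaw deg 2.41
scene [ 144.    257.25   36.25   15.25 1844.25] [ 0.7413 -0.2327] ((743.0313110351562, -233.04393005371094), (42.73287582397461, 93.50094604492188), 3.532132387161255) yaw deg -0.95
```

Emit:
jog_arm:
  steps:
    - {"slide": [0,0,0],"yaw": -0.05,"claw": 30}
    - {"slide": [0,0,0],"yaw": -0.1,"claw": 30}
    - {"slide": [0,0,0],"yaw": -0.12,"claw": 30}
    - {"slide": [0,0,0],"yaw": -0.12,"claw": 30}
    - {"slide": [0,0,0],"yaw": -0.12,"claw": 30}
    - {"slide": [0,0,0],"yaw": -0.12,"claw": 30}
    - {"slide": [0,0,0],"yaw": -0.12,"claw": 30}
    - {"slide": [0,0,0],"yaw": -0.12,"claw": 30}
    - {"slide": [0,0,0],"yaw": -0.12,"claw": 30}
    - {"slide": [0,0,0],"yaw": -0.12,"claw": 30}

```text
time_s: 14.37
ee_pos: [0.4214, -0.0896, 0.2668]
tool_rot: [2.441, 1.978, 0.0]
force: [-0.1, 0.5, -7.3]
grip_width: 0.0388
grip_force: 104.4
```

Emit:
jog_arm:
  steps:
    - {"slide": [0,0,0],"yaw": -0.11,"claw": 30}
    - {"slide": [0,0,0],"yaw": -0.08,"claw": 30}
    - {"slide": [0,0,0],"yaw": -0.05,"claw": 30}
    - {"slide": [0,0,0],"yaw": 0,"claw": 30}
    - {"slide": [0,0,0],"yaw": 0,"claw": 30}

```text
time_s: 14.78
ee_pos: [0.4213, -0.0896, 0.2668]
tool_rot: [-2.195, -2.247, -0.0]
force: [0.0, -0.2, -7.3]
grip_width: 0.0389
grip_force: 104.5
```

```bash
python3 - <<'E'
from h import *
delta([.570,-.237,.189],1.597)
E
```

```text
t 14.78 ee [ 0.4213 -0.0896  0.2668] yaw 1.5944 q [-0.47 -0.33  2.05  0.    1.42 -0.5 ] F [ 0.01 -0.16 -7.31] grip 0.0389 104.5
slide mm [-150.9  145.1   77.8] tool yaw -0.0026
```

Emit:
jog_arm:
  steps:
    - {"slide": [-8,8,0],"yaw": 0,"claw": 30}
    - {"slide": [-20,19,0],"yaw": 0,"claw": 30}
    - {"slide": [-25,24,0],"yaw": 0,"claw": 30}
    - {"slide": [-25,24,10],"yaw": 0,"claw": 30}
    - {"slide": [-25,24,15],"yaw": 0,"claw": 30}
    - {"slide": [-25,24,18],"yaw": 0,"claw": 30}
    - {"slide": [-15,15,18],"yaw": 0,"claw": 30}
    - {"slide": [-7,7,12],"yaw": 0,"claw": 30}
    - {"slide": [0,0,5],"yaw": 0,"claw": 30}
    - {"slide": [0,0,0],"yaw": 0,"claw": 30}

```text
time_s: 15.62
ee_pos: [0.569, -0.2354, 0.1864]
tool_rot: [-2.191, -2.244, 0.001]
force: [-0.7, 0.3, -7.5]
grip_width: 0.039
grip_force: 104.9
```

Emit:
jog_arm:
  steps:
    - {"slide": [0,0,0],"yaw": 0,"claw": 30}
    - {"slide": [0,0,0],"yaw": 0,"claw": 30}
    - {"slide": [0,0,0],"yaw": 0,"claw": 30}

```text
time_s: 15.87
ee_pos: [0.5704, -0.2357, 0.1904]
tool_rot: [2.191, 2.248, 0.001]
force: [-0.3, -0.4, -7.1]
grip_width: 0.0391
grip_force: 104.9
```

```bash
python3 - <<'E'
from h import *
delta([.570,-.237,.189],1.597)
for n in ['scene','top']:
    c=arm.camera(n); cv2.imwrite(f'pics/{n}5.png',c['color'][:,:,::-1])
    for l in ['lens','left_mid','right_mid','case_left','case_right']: print(n,l,[(w(c,d['point']).round(3),round(d['score'],2)) for d in arm.spot_point(n,l)[:3]])
E
```

```text
t 15.87 ee [ 0.5704 -0.2357  0.1904] yaw 1.5961 q [-0.58  0.21  1.68  0.    1.25 -0.6 ] F [-0.31 -0.36 -7.06] grip 0.0391 104.9
slide mm [-1.3 -0.4  1.4] tool yaw -0.0009
scene lens [(array([ 0.716, -0.233,  0.166]), 0.93), (array([ 0.571, -0.238,  0.102]), 0.53)]
scene left_mid [(array([0.245, 0.257, 0.063]), 0.7), (array([ 0.571, -0.235,  0.166]), 0.69)]
scene right_mid [(array([0.492, 0.167, 0.074]), 0.9), (array([ 0.481,  0.216, -0.002]), 0.54)]
scene case_left [(array([ 0.571, -0.238,  0.103]), 0.93), (array([0.25 , 0.257, 0.002]), 0.57)]
scene case_right [(array([0.495, 0.167, 0.013]), 0.79)]
top lens [(array([ 0.72 , -0.235,  0.17 ]), 0.98)]
top left_mid [(array([0.248, 0.257, 0.059]), 0.84), (array([0.491, 0.171, 0.01 ]), 0.49)]
top right_mid [(array([0.495, 0.169, 0.072]), 0.76)]
top case_left [(array([0.253, 0.257, 0.001]), 0.94), (array([ 0.575, -0.239,  0.103]), 0.89)]
top case_right [(array([0.488, 0.169, 0.01 ]), 0.69)]
```

View pics/scene5.png

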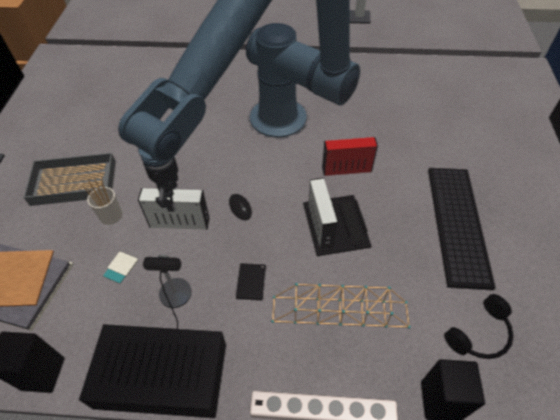

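The case at (174,210) is upright in front of the webcam at (162,264). The right case is home at (321,215), and the other things are unmoved. The networks put its middle at (0.571, -0.236, 0.166), with the lens at about (0.719, -0.234, 0.167). I'll let it settle, then hand in.

Emit:
jog_arm:
  steps:
    - {"slide": [0,0,0],"yaw": 0,"claw": 30}
    - {"slide": [0,0,0],"yaw": 0,"claw": 30}
    - {"slide": [0,0,0],"yaw": 0,"claw": 30}
    - {"slide": [0,0,0],"yaw": 0,"claw": 30}
    - {"slide": [0,0,0],"yaw": 0,"claw": 30}

```text
time_s: 16.88
ee_pos: [0.5701, -0.2359, 0.1888]
tool_rot: [2.193, 2.249, 0.0]
force: [-0.3, -0.2, -8.5]
grip_width: 0.0392
grip_force: 105.0
```

```bash
python3 - <<'E'
from h import *
delta([.570,-.237,.189],1.597); print(arm.close_job())
E
```

```text
t 16.88 ee [ 0.5701 -0.2359  0.1888] yaw 1.5958 q [-0.58  0.21  1.68  0.    1.25 -0.6 ] F [-0.26 -0.22 -8.52] grip 0.0392 105.0
slide mm [-1.1 -0.1 -0.2] tool yaw -0.0012
the job is handed in; nothing more can be done
None
```

The job is handed in: the left case is the heavier (about 0.75 kg against 0.26 kg) and is held upright and still about 15 cm from the lens, with its broad side towards it, while the lighter right case is back home in its bay.

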